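Stand a box panel up for inspection and hold the lamp lever at its third step

TASK

Take the tallest dark panel out of the plywood rack and lean it squarely in the middle of the inspection stand, its foot on the deck between the light bar and the backrest and its back against the backrest, and let go of it. Then press the black lever of the grey lamp box down past its first two clicks to the third and keep holding it there against its spring: the program finishes while still holding the lever down. Leave the other panels in the rack and do not disturb the other things on the table.

Things in the scene. Friction and masses are not known exactly. Their poses are not given: they have to be found in the camera images.
- board_mid (a point): Centre of the tallest panel (dark lacquered wood, rigid): 160 mm tall (its z), 110 mm wide (its y), 12 mm thick (its x), 120 to 240 g. Starts upright in one of the three rack slots (foot 10 mm above the table), may lean a few degrees. The other panels are shorter, so its upper 70 mm is free all round; pinch its thickness from above.
- board: The same tallest panel; origin at the centre of its foot (underside), axes as for its centre.
- rack: Fixed plywood rack, 150 (x) x 130 (y) mm, 55 mm tall; origin under its centre. Three slots run along its y, at x = -45, 0 and +45 mm; each is 16 mm wide, floor 10 mm above the table, walls up to 55 mm.
- spare_a_mid (a point): Centre of a shorter panel, 85 mm tall, 110 mm wide, 12 mm thick, upright in another slot of the rack; stays there.
- spare_b_mid (a point): Centre of the smallest panel, 70 mm tall, 80 mm wide, 12 mm thick, upright in another slot of the rack; stays there.
- stand: Fixed stand, origin on the table, z up. Deck top z = 12 mm, x = -90 to +44 mm, 150 mm wide (y). Flat backrest 110 mm wide, centred on y = 0: its face (towards +x) goes from x = 0, z = 12 mm up and back at 20 degrees from vertical to x = -31, z = 97 mm. Low light bar along y: inner face at x = +28 mm, top z = 26 mm, stops the foot sliding out. The panel stands between them, leaning to -x.
- console: Fixed grey lamp box; origin on the table right under the centre of the lever's paddle. The box itself spans x = +35 to +115 mm, 110 mm wide (y), 130 mm tall; its front with the lever slot and three pairs of steel marks looks to its -x (roughly to the robot's right).
- lever_top (a point): Centre of the top face of the lever's paddle: black, 44 (x) x 46 (y) mm, 12 mm thick, centred 35 mm in front of the lamp box; top face 125 mm above the table at rest. It is pressed straight down.
- lever (a joint): Lever travel downwards in m: 0 at rest (top), clicks into steps at 0.013, 0.025 and 0.037, rigid stop at 0.042; anything from the third step to the stop counts as third. A spring returns it fully when let go: 5 N at the top to 9 N at the bottom, plus about 3 N over the bump before each step.
- bottle: Bystander: white plastic bottle 64 mm across, 150 mm tall; origin at the centre of its underside. Leave alone.
- tape_holder: Bystander: red desk tape holder 60 x 130 mm, 85 mm tall; origin at the centre of its underside. Leave alone.
- gift_box: Bystander: closed gift box 124 x 164 mm, 56 mm tall; origin at the centre of its underside. Leave alone.
- marker: Bystander: marker pen 131 mm long, 13 mm thick; origin at the centre of its underside. Leave alone.
- phone: Bystander: mobile phone 150 x 72 x 9 mm, lying flat; origin at the centre of its underside. Leave alone.
There are look-alikes about, which are no part of the job. Leave any blue look-alike of the board alone.

How it is judged (in metres and radians):
On the way, in this order (a step that is already met when the one before it is completed fails the run):
1. the tall panel leans on its own against the backrest of the stand, foot on the deck (angle between board_mid's own z axis and vertical between 0.2 and 0.65 rad and x of board_mid in the frame of stand between -0.06 and 0 m and y of board_mid in the frame of stand between -0.03 and 0.03 m and z of board_mid in the frame of stand between 0.07 and 0.105 m and angle between the y axis of board_mid and the y axis of stand, either way round below 0.15 rad and contact force between board and stand above 0.3 N and contact force between each of the arm, the fingers and board below 0.1 N and linear speed of board below 0.02 m/s), for 0.3 s.
2. the robot has pressed the lever to its third step and keeps it there (value of joint lever above 0.034 m and contact force between any of the fingers, the arm and console above 3 N), for 0.5 s.
At the end, for the whole second after the job is handed in: Tall panel leans by itself on the stand, 11 to 37 degrees back, foot on the deck between backrest and light bar, within 30 mm of the middle and 0.15 rad of square, at rest, not touched by the robot; the robot presses the lever with over 3 N, its travel over 34 mm (third step) (all of step 1 and all of step 2); the arm keeps its last pose, push and grip.
It fails at once if another panel was taken from its slot or shoved (distance of any of spare_a_mid, spare_b_mid from where it was at the start of the episode above 0.03 m).
It fails at once if a bystander was disturbed (distance of any of bottle, tape_holder, gift_box, marker, phone from where it was at the start of the episode above 0.03 m).
It also fails if it takes over 58 s, if anything falls off the work surface, if the arm or the gripper's body presses on something with over 40 N, if the wrist force passes 120 N, or if a joint passes its speed limit or range.

ROBOT

A 6-joint arm with a two-finger parallel gripper is mounted at the origin on the work surface. World frame = base frame: x ahead of the robot, y to its left, z up, the work surface at z = 0. Lengths are in mm, angles in rad, forces in N, time in s.
With the tool pointing down it reaches from about 300 to 775 mm from the base axis. Payload 14.6 kg.
Tool frame: the origin (TCP) lies midway between the tips of the shut fingers; the grasp point (between the pads) lies 19 mm behind it; z points along the fingers, y is the direction in which the jaws open and shut (so a half turn about z gives the same grasp; the last joint's range is limited). The gripper opens to 94 mm and grips with 3 to 60 N. Pads are 16 mm wide; open, the fingers measure 119 mm over their backs; the gripper's body (75 mm by 177 mm) begins 78 mm behind the grasp point.
Start: joints at [1.141, 0.3, 1.521, -0, 1.321, -0.067], TCP at [195.188, 514.189, 205.446] pointing down, gripper open.
Joint ranges: [-3.03, 3.03], [-0.79, 2.21], [0.23, 2.52], [-1.04, 4.18], [0, 3.07], [-2.55, 2.55]. Speed limits (rad/s): [2.22, 2.22, 2.57, 3.14, 3.14, 3.14].

INTERFACE

Orientations are given as [roll, pitch, yaw] about the fixed x, y, z axes, in that order (R = Rz(yaw) Ry(pitch) Rx(roll)).
In Python, from cell import read_state, camera, get_calibration, sign_off gives the robot as it stands.
- The arm moves only by the tool carry_out, never from a script. Its argument "series" is a list of rows, each an object with "delta_pos": the shift along the world's x, y, z in mm, a list of three; "turn": the turn, a rotation vector about the world's x, y, z in rad, a list of three; "hand": the opening, from 0 (shut) to 1 (fully open). A call has 1 to 8 rows; each row is the pose to reach, as a shift and turn from the pose commanded when the call began; what a row does not reach only later rows make up. A row lasts 1/8 s, in which the tool goes at most 62.5 mm and 10.7 degrees, less where a joint would pass 70% of its speed; a pose out of reach is approached as far as the arm can. A call with a gripper value outside its range is refused whole. The fingers move at their own pace and stop on an object; "squeeze" is the grip in N (left out, the last holds). Time passes only in rows, so rows that repeat a pose let the fingers close. It gives the time, the measured TCP pose, the force and the opening at its end, in the units of the state.
- read_state(): the state, without advancing time (a new reading comes with each control period).
- camera(name): name is "scene" or "top"; returns the picture (400x640x3 uint8, red, green, blue); there is no depth.
- get_calibration(name): a dict with "intrinsics" (3x3 intrinsics, pixels), "pose" (4x4, takes a point from camera to world coordinates). Camera axes: x right, y down, z forward; pixel columns grow to the right and rows downward; lengths in mm; the calibration is good to about 2 mm. A picture is of the moment at which its call begins. get_calibration takes no time and is no camera call.
- sign_off(): hands the job in, once; it reports no verdict.
The state is a dict: "clock": time; "joints": joint angles; "qd": joint speeds; "effort": joint torques, N m; "eef_pos": TCP position; "eef_rot": TCP orientation; "wrist_force": force on the tool from outside, world axes, zero at the start; "moment": the same for the moment, N m; "finger_gap": finger opening in mm.
Only numpy, scipy, OpenCV 4.12 (cv2) and the standard library are available. Lean on these libraries where they do the work, as an engineer would, in place of code of your own. Each camera call takes 0.05 s, during which the arm holds its last target.

## Working session

There is one attempt and no reset: what is moved stays moved. The work goes in short steps, Python scripts to look and compute and a tool call to move; the robot and the scene stay as the last step left them, time stands still between calls to the robot, and variables do not carry over. Pictures are saved under pics/ and viewed, and the job is handed in when it is done.

Besides the shell and the picture viewer there is one more tool, called after ">>>" as name(argument=value, ...), one argument or row to a line, values as JSON. carry_out: Moves the arm, as the interface text tells. Its arguments: {"type":"object","properties":{"series":{"type":"array"},"squeeze":{"type":"number"}},"required":["series"]}

```bash
ls; mkdir -p pics; python3 - <<'E'
from cell import *
import cv2,json
print(read_state())
for n in("scene","top"):
    c=get_calibration(n);print(n,c["intrinsics"],c["pose"])
    im=camera(n);cv2.imwrite(f"pics/{n}0.png",im[:,:,::-1])
E
```

```text
pics
{'clock': 0.0, 'joints': array([ 1.14141064e+00,  3.00450614e-01,  1.52160527e+00, -1.08860273e-06,
        1.32070623e+00, -6.65682973e-02]), 'qd': array([ 0.00092964, -0.00061981,  0.00044779,  0.00118846,  0.00074099,
        0.00064393]), 'effort': array([ 8.68230163e-04, -5.31795430e+01, -3.52741170e+01,  7.08779809e-02,
        2.43610900e-02, -6.57323335e-05]), 'eef_pos': array([195.07237722, 513.95005271, 204.88733924]), 'eef_rot': array([-3.14042571e+00, -7.67396851e-05,  2.77877549e+00]), 'wrist_force': array([ 0.24962478, -0.058578  ,  0.06466948]), 'moment': array([-0.00028509,  0.02998036,  0.02244196]), 'finger_gap': 94.12176252534368}
scene [[366.26589345   0.         318.92148533]
 [  0.         366.26589345 193.0872969 ]
 [  0.           0.           1.        ]] [[ 3.14583173e-01  5.94699510e-01 -7.39844525e-01  1.36319759e+03]
 [ 9.49192838e-01 -1.90192283e-01  2.50718672e-01 -3.37855202e+02]
 [ 8.38955188e-03 -7.81126999e-01 -6.24315807e-01  8.02522627e+02]
 [ 0.00000000e+00  0.00000000e+00  0.00000000e+00  1.00000000e+00]]
top [[499.23793135   0.         321.19365552]
 [  0.         499.23793135 198.41834554]
 [  0.           0.           1.        ]] [[ 2.91785743e-02 -9.89812102e-01  1.39357859e-01  3.64288228e+02]
 [-9.99486094e-01 -3.07422604e-02 -9.08080916e-03 -2.45985872e+01]
 [ 1.32724704e-02 -1.39021277e-01 -9.90200447e-01  1.49133157e+03]
 [ 0.00000000e+00  0.00000000e+00  0.00000000e+00  1.00000000e+00]]
```

View pics/scene0.png

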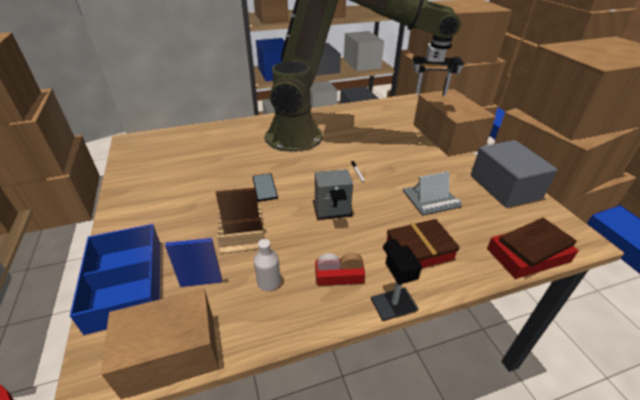

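View pics/top0.png

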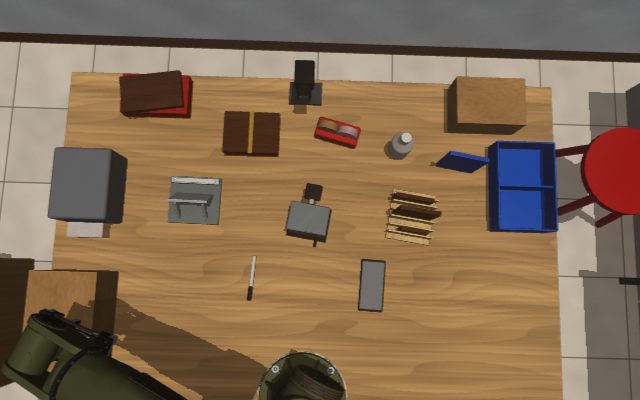

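```bash
python3 - <<'E'
import cv2,numpy as np
t=cv2.imread("pics/top0.png");s=cv2.imread("pics/scene0.png")
def crop(im,x,y,w,h,k,n):
    c=cv2.resize(im[y:y+h,x:x+w],None,fx=k,fy=k,interpolation=cv2.INTER_CUBIC)
    for i in range(0,w,10):
        cv2.putText(c,str(x+i),(i*k,8),0,.3,(0,0,255));cv2.line(c,(i*k,8),(i*k,14),(0,0,255))
    for i in range(0,h,10):
        cv2.putText(c,str(y+i),(0,i*k+4),0,.3,(0,0,255));cv2.line(c,(20,i*k),(26,i*k),(0,0,255))
    cv2.imwrite(n,c)
crop(t,380,175,70,75,8,"pics/t_rack.png")
crop(t,160,165,70,70,8,"pics/t_stand.png")
crop(t,275,175,70,75,8,"pics/t_con.png")
crop(s,205,165,80,95,6,"pics/s_rack.png")
crop(s,395,160,75,60,8,"pics/s_stand.png")
crop(s,305,155,60,70,8,"pics/s_con.png")
E
```

```text
(no output)
```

View pics/t_rack.png

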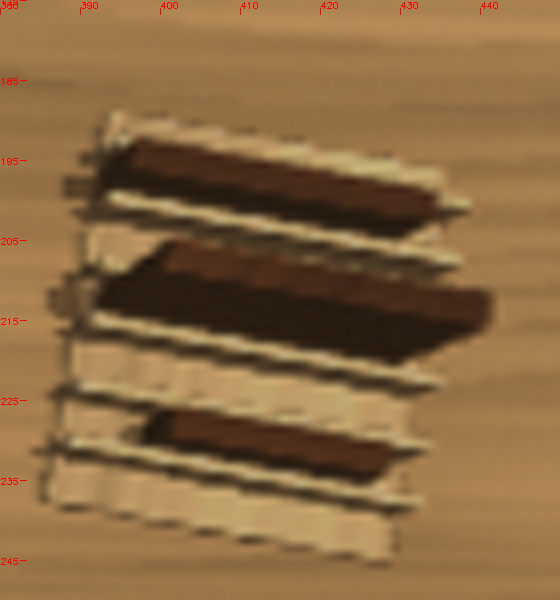

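View pics/t_stand.png

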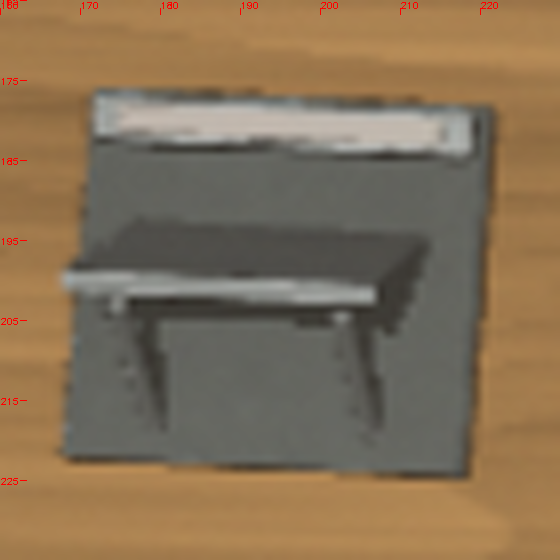

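View pics/t_con.png

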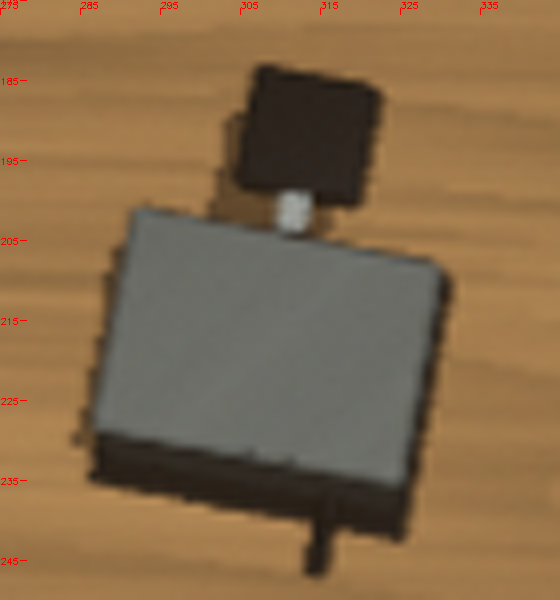

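View pics/s_rack.png

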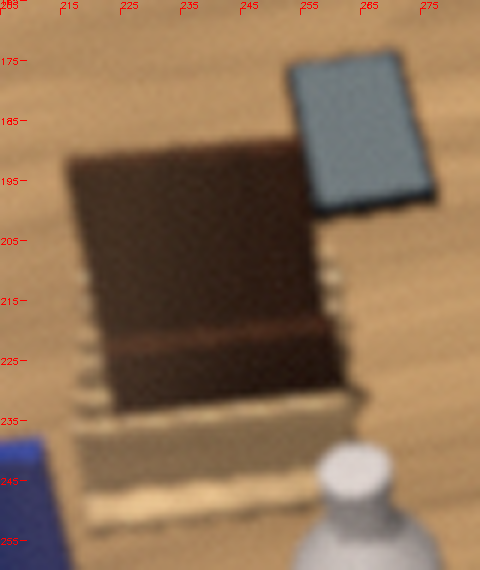

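View pics/s_stand.png

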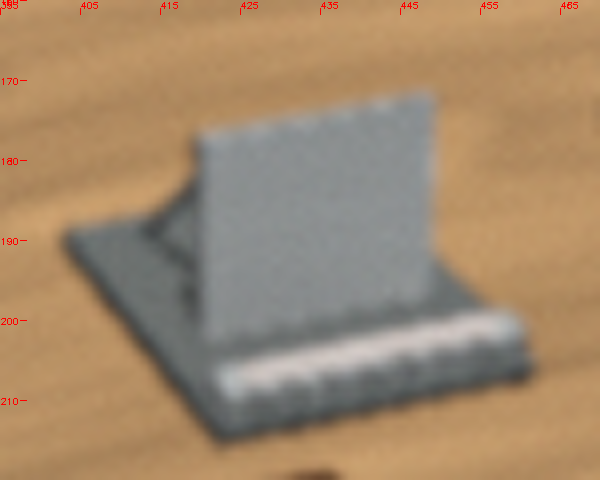

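View pics/s_con.png

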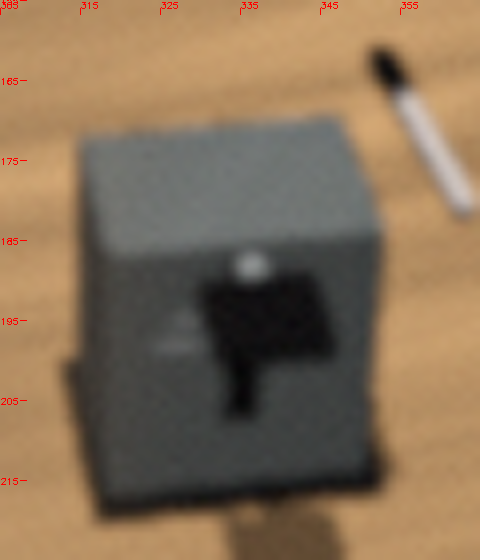

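```bash
cat > h.py <<'E'
import numpy as np
from cell import *
C={n:get_calibration(n) for n in("scene","top")}
def unp(n,p,z):
    c=C[n];K=np.array(c["intrinsics"]);T=np.array(c["pose"])
    d=T[:3,:3]@np.linalg.inv(K)@[p[0],p[1],1];o=T[:3,3]
    return o+d*(z-o[2])/d[2]
def prj(n,P):
    c=C[n];K=np.array(c["intrinsics"]);T=np.array(c["pose"])
    q=K@(T[:3,:3].T@(np.array(P,float)-T[:3,3]));return q[:2]/q[2]
E
python3 - <<'E'
from h import *
np.set_printoptions(precision=1,suppress=True)
def show(l,n,z,ps):
    print(l,n,[unp(n,p,z)[:2] for p in ps])
show("board top","top",170,[(401,205),(440.5,211),(440,215.5),(397.5,208.5)])
show("board top","scene",170,[(216,192),(255,189)])
show("board top","scene",170,[(216,190.5),(255,187.5)])
show("walls tops","top",55,[(393.5,189),(436,197.5),(393,199),(438,208),(391,214.5),(436,223),(388,223),(434,231),(387,230),(433,238)])
show("rack base","top",10,[(386,238),(429,245)])
show("stand deck","top",12,[(172,176.5),(221,178.5),(168,222.5),(218,224.5)])
show("deck","scene",12,[(403,189),(423,214),(461,207)])
show("back top","top",97,[(168,199),(206.5,201)])
show("back top","scene",97,[(419.5,177),(448.5,171.5)])
show("paddle","top",125,[(307.5,183),(322.5,186),(320,201),(304.5,198.5)])
show("paddle","scene",125,[(330,191),(344,189.5),(346,200),(333.5,200)])
show("box","top",130,[(292,201),(331,209),(325.5,235.5),(286.5,229)])
show("box","scene",130,[(315,171.5),(347,169.5),(352,184),(318,186)])
E
```

```text
board top top [array([ 539.1, -250.5]), array([ 526.2, -356.4]), array([ 514.1, -355. ]), array([ 529.4, -241.2])]
board top scene [array([ 522.3, -353.5]), array([ 541.7, -248.5])]
board top scene [array([ 515.5, -352.8]), array([ 534.9, -247.2])]
walls tops top [array([ 600.7, -247.9]), array([ 579.5, -372.3]), array([ 571.2, -246.7]), array([ 548.9, -378. ]), array([ 525.7, -241.4]), array([ 504.9, -372. ]), array([ 500.7, -232.9]), array([ 481.6, -366.2]), array([ 480.4, -230.2]), array([ 461.3, -363.2])]
rack base top [array([ 460.1, -234. ]), array([ 443.2, -361.9])]
stand deck top [array([624.9, 411. ]), array([623.5, 264.2]), array([486.4, 413.1]), array([485. , 265.2])]
deck scene [array([494.6, 268.5]), array([632. , 266.5]), array([640.1, 405.2])]
back top top [array([545.5, 392.6]), array([543.2, 284.5])]
back top scene [array([547.4, 286.1]), array([549.4, 395.2])]
paddle top [array([598.6,   2.1]), array([591.5, -39.7]), array([549.3, -34. ]), array([554.9,   9. ])]
paddle scene [array([560.9, -31.1]), array([566.9,  11.4]), array([614.7,  -1.1]), array([603.6, -35.6])]
box top [array([546.2,  42.9]), array([527.4, -64.9]), array([454.2, -51.8]), array([468.7,  55.1])]
box scene [array([458.2, -45.1]), array([478.8,  55.9]), array([554.9,  41.9]), array([532.9, -59.7])]
```

>>> carry_out(
  series=[
    {"delta_pos": [0, 0, 55], "turn": [0, 0, 0], "hand": 1},
    {"delta_pos": [60, -150, 55], "turn": [0, 0, -0.18], "hand": 1},
    {"delta_pos": [100, -250, 55], "turn": [0, 0, -0.36], "hand": 1},
    {"delta_pos": [140, -350, 55], "turn": [0, 0, -0.54], "hand": 1},
    {"delta_pos": [180, -440, 55], "turn": [0, 0, -0.72], "hand": 1},
    {"delta_pos": [220, -540, 55], "turn": [0, 0, -0.9], "hand": 1},
    {"delta_pos": [260, -640, 55], "turn": [0, 0, -1.08], "hand": 1},
    {"delta_pos": [300, -740, 55], "turn": [0, 0, -1.26], "hand": 1},
  ],
)

```text
clock: 1.1
eef_pos: [359.8, 106.8, 260.5]
eef_rot: [3.141, -0.0, 1.513]
wrist_force: [1.9, 0.2, -0.3]
finger_gap: 93.8
```

>>> carry_out(
  series=[
    {"delta_pos": [150, -370, 0], "turn": [0, 0, -0.09], "hand": 1},
    {"delta_pos": [150, -370, 0], "turn": [0, 0, -0.09], "hand": 1},
    {"delta_pos": [150, -370, 0], "turn": [0, 0, -0.09], "hand": 1},
    {"delta_pos": [150, -370, 0], "turn": [0, 0, -0.09], "hand": 1},
    {"delta_pos": [150, -370, 0], "turn": [0, 0, -0.09], "hand": 1},
    {"delta_pos": [150, -370, 0], "turn": [0, 0, -0.09], "hand": 1},
    {"delta_pos": [150, -370, 0], "turn": [0, 0, -0.09], "hand": 1},
    {"delta_pos": [150, -370, 0], "turn": [0, 0, -0.09], "hand": 1},
  ],
)

```text
clock: 2.1
eef_pos: [509.4, -262.3, 259.3]
eef_rot: [-3.14, -0.001, 1.427]
wrist_force: [0.3, 0.4, -0.6]
finger_gap: 94.0
```

```bash
python3 - <<'E'
from h import *
import cv2
s=read_state();print(s["eef_pos"],s["eef_rot"],s["qd"])
for n in("top","scene"):
    im=camera(n)[:,:,::-1]
    x,y,w,h=(360,150,110,110) if n=="top" else (190,110,120,140)
    cv2.imwrite(f"pics/{n}1.png",cv2.resize(im[y:y+h,x:x+w],None,fx=4,fy=4,interpolation=cv2.INTER_CUBIC))
E
```

```text
[ 509.40596396 -262.30607884  259.32540017] [-3.13990529e+00 -7.05049232e-04  1.42703651e+00] [ 3.49287863e-02 -4.69665003e-02  4.28877182e-02  3.30252058e-03
  5.07539846e-06  1.66638280e-02]
```

>>> carry_out(
  series=[
    {"delta_pos": [17, -39, 0], "turn": [0, 0, -0.01], "hand": 1},
    {"delta_pos": [17, -39, -40], "turn": [0, 0, -0.01], "hand": 1},
    {"delta_pos": [17, -39, -70], "turn": [0, 0, -0.01], "hand": 1},
    {"delta_pos": [17, -39, -70], "turn": [0, 0, -0.01], "hand": 1},
  ],
)

```text
clock: 2.7
eef_pos: [525.9, -298.7, 189.1]
eef_rot: [-3.138, -0.001, 1.42]
wrist_force: [0.4, -0.2, 0.3]
finger_gap: 93.7
```

```bash
python3 - <<'E'
from h import *
import cv2
s=read_state();print(s["eef_pos"],s["eef_rot"])
o=[]
for n in("top","scene"):
    im=camera(n)[:,:,::-1]
    x,y,w,h=(360,150,110,110) if n=="top" else (190,130,110,110)
    o.append(cv2.resize(im[y:y+h,x:x+w],None,fx=3.6,fy=3.6,interpolation=cv2.INTER_CUBIC))
cv2.imwrite("pics/2.png",np.hstack(o))
E
```

```text
[ 525.86915122 -298.73069237  189.10549548] [-3.13848797e+00 -1.43443050e-03  1.41992366e+00]
```

View pics/2.png

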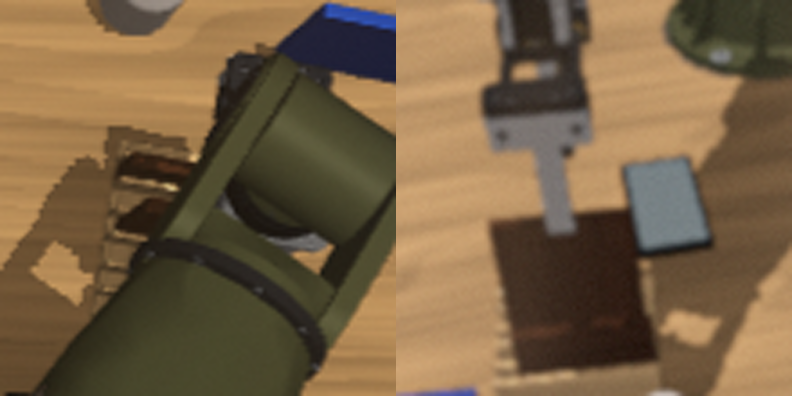

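>>> carry_out(
  series=[
    {"delta_pos": [0, -1, -35], "turn": [0, 0, 0], "hand": 1},
    {"delta_pos": [0, -1, -67], "turn": [0, 0, 0], "hand": 1},
    {"delta_pos": [0, -1, -67], "turn": [0, 0, 0], "hand": 1},
    {"delta_pos": [0, -1, -67], "turn": [0, 0, 0], "hand": 1},
  ],
)

```text
clock: 3.3
eef_pos: [527.4, -301.6, 125.9]
eef_rot: [3.139, 0.001, 1.419]
wrist_force: [0.2, 0.2, 0.0]
finger_gap: 94.0
```

>>> carry_out(
  series=[
    {"delta_pos": [0, 0, 0], "turn": [0, 0, 0], "hand": 0},
    {"delta_pos": [0, 0, 0], "turn": [0, 0, 0], "hand": 0},
    {"delta_pos": [0, 0, 0], "turn": [0, 0, 0], "hand": 0},
    {"delta_pos": [0, 0, 0], "turn": [0, 0, 0], "hand": 0},
    {"delta_pos": [0, 0, 0], "turn": [0, 0, 0], "hand": 0},
    {"delta_pos": [0, 0, 0], "turn": [0, 0, 0], "hand": 0},
    {"delta_pos": [0, 0, 0], "turn": [0, 0, 0], "hand": 0},
    {"delta_pos": [0, 0, 0], "turn": [0, 0, 0], "hand": 0},
  ],
  squeeze=35,
)

```text
clock: 4.3
eef_pos: [526.6, -301.3, 123.4]
eef_rot: [-3.142, -0.0, 1.419]
wrist_force: [0.9, -0.6, 0.3]
finger_gap: 17.5
```

>>> carry_out(
  series=[
    {"delta_pos": [0, 0, 0], "turn": [0, 0, 0], "hand": 0},
    {"delta_pos": [0, 0, 0], "turn": [0, 0, 0], "hand": 0},
    {"delta_pos": [0, 0, 0], "turn": [0, 0, 0], "hand": 0},
  ],
)

```text
clock: 4.68
eef_pos: [526.5, -301.2, 123.4]
eef_rot: [-3.142, -0.0, 1.419]
wrist_force: [0.3, 0.1, -0.1]
finger_gap: 11.8
```

Gripped at 11.8 mm (12 mm panel), no side load. Lift.

>>> carry_out(
  series=[
    {"delta_pos": [0, 0, 15], "turn": [0, 0, 0], "hand": 0},
    {"delta_pos": [0, 0, 40], "turn": [0, 0, 0], "hand": 0},
    {"delta_pos": [0, 0, 75], "turn": [0, 0, 0], "hand": 0},
    {"delta_pos": [0, 0, 115], "turn": [0, 0, 0], "hand": 0},
    {"delta_pos": [0, 0, 155], "turn": [0, 0, 0], "hand": 0},
    {"delta_pos": [0, 0, 170], "turn": [0, 0, 0], "hand": 0},
    {"delta_pos": [0, 0, 170], "turn": [0, 0, 0], "hand": 0},
    {"delta_pos": [0, 0, 170], "turn": [0, 0, 0], "hand": 0},
  ],
)

```text
clock: 5.68
eef_pos: [526.2, -301.0, 291.6]
eef_rot: [-3.139, -0.001, 1.419]
wrist_force: [0.1, -0.5, -2.1]
finger_gap: 11.9
```

```bash
python3 - <<'E'
from h import *
import cv2
s=read_state();print(s["eef_pos"],s["eef_rot"],s["wrist_force"])
o=[]
for n in("top","scene"):
    im=camera(n)[:,:,::-1]
    x,y,w,h=(360,150,110,130) if n=="top" else (190,110,110,130)
    o.append(cv2.resize(im[y:y+h,x:x+w],None,fx=3.6,fy=3.6,interpolation=cv2.INTER_CUBIC))
cv2.imwrite("pics/3.png",np.hstack(o))
E
```

```text
[ 526.21544575 -301.04203638  291.63431292] [-3.13911061e+00 -1.09746483e-03  1.41880869e+00] [ 0.0759038  -0.45770642 -2.14696649]
```

View pics/3.png

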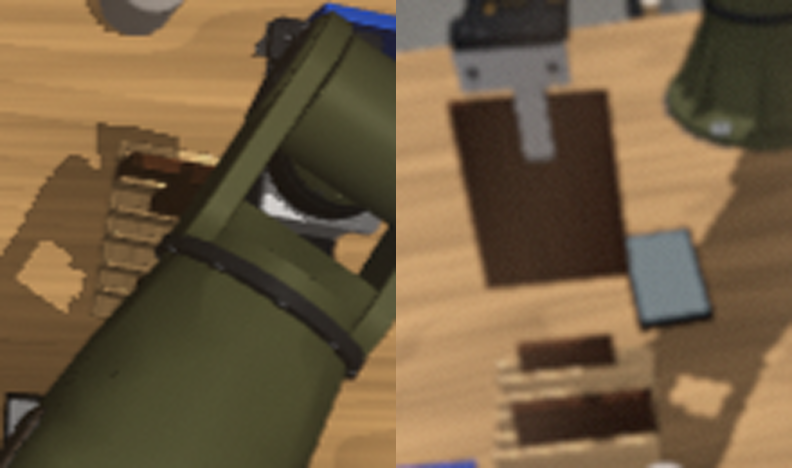

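>>> carry_out(
  series=[
    {"delta_pos": [2, 40, 5], "turn": [0, 0, 0.02], "hand": 0},
    {"delta_pos": [5, 100, 5], "turn": [0, 0, 0.04], "hand": 0},
    {"delta_pos": [7, 160, 5], "turn": [0, 0, 0.06], "hand": 0},
    {"delta_pos": [9, 220, 5], "turn": [0, 0, 0.08], "hand": 0},
    {"delta_pos": [11, 280, 5], "turn": [0, 0, 0.1], "hand": 0},
    {"delta_pos": [13, 340, 5], "turn": [0, 0, 0.12], "hand": 0},
    {"delta_pos": [15, 400, 5], "turn": [0, 0, 0.137], "hand": 0},
    {"delta_pos": [16, 460, 5], "turn": [0, 0, 0.137], "hand": 0},
  ],
)

```text
clock: 6.78
eef_pos: [542.1, 160.7, 297.7]
eef_rot: [-3.141, 0.0, 1.556]
wrist_force: [0.3, 0.4, -0.9]
finger_gap: 12.2
```

>>> carry_out(
  series=[
    {"delta_pos": [2, 60, 0], "turn": [0, 0, 0], "hand": 0},
    {"delta_pos": [4, 110, 0], "turn": [0, 0, 0], "hand": 0},
    {"delta_pos": [5, 150, 0], "turn": [0, 0, 0], "hand": 0},
    {"delta_pos": [5, 170, 0], "turn": [0, 0, 0], "hand": 0},
    {"delta_pos": [5, 170, 0], "turn": [0, 0, 0], "hand": 0},
    {"delta_pos": [5, 170, 0], "turn": [0, 0, 0], "hand": 0},
    {"delta_pos": [5, 170, 0], "turn": [0, 0, 0], "hand": 0},
  ],
)

```text
clock: 7.65
eef_pos: [547.9, 327.6, 298.8]
eef_rot: [3.141, -0.0, 1.554]
wrist_force: [-0.1, 0.1, -2.5]
finger_gap: 12.0
```

>>> carry_out(
  series=[
    {"delta_pos": [-1, 12, 0], "turn": [-0.002, -0.1, 0], "hand": 0},
    {"delta_pos": [-1, 12, -10], "turn": [-0.003, -0.2, 0], "hand": 0},
    {"delta_pos": [-1, 12, -40], "turn": [-0.004, -0.3, 0], "hand": 0},
    {"delta_pos": [-1, 12, -80], "turn": [-0.005, -0.36, 0], "hand": 0},
    {"delta_pos": [-1, 12, -120], "turn": [-0.005, -0.36, 0], "hand": 0},
    {"delta_pos": [-1, 12, -135], "turn": [-0.005, -0.36, 0], "hand": 0},
    {"delta_pos": [-1, 12, -135], "turn": [-0.005, -0.36, 0], "hand": 0},
    {"delta_pos": [-1, 12, -135], "turn": [-0.005, -0.36, 0], "hand": 0},
  ],
)

```text
clock: 8.65
eef_pos: [547.4, 340.9, 165.4]
eef_rot: [2.779, -0.002, 1.555]
wrist_force: [0.0, 0.5, -1.0]
finger_gap: 11.9
```

```bash
cat >>h.py <<'E'
import cv2
from scipy.spatial.transform import Rotation as Rn
def two(name,a,b,k):
    o=[]
    for n,(x,y,w,h) in (("top",a),("scene",b)):
        im=camera(n)[:,:,::-1]
        o.append(cv2.resize(im[y:y+h,x:x+w],None,fx=k,fy=k,interpolation=cv2.INTER_CUBIC))
    cv2.imwrite(name,np.hstack(o))
    s=read_state();print(s["clock"],s["eef_pos"],s["wrist_force"],s["finger_gap"],Rn.from_euler("xyz",s["eef_rot"]).as_matrix().round(3).tolist())
E
python3 -c "
from h import *
two('pics/4.png',(140,140,100,110),(385,110,100,110),4)"
```

```text
8.75 [547.14152253 340.9605677  165.04738118] [-0.17836356 -0.49766638 -1.28854366] 11.85107983495911 [[0.015, 0.935, 0.354], [1.0, -0.015, -0.004], [0.002, 0.354, -0.935]]
```

View pics/4.png

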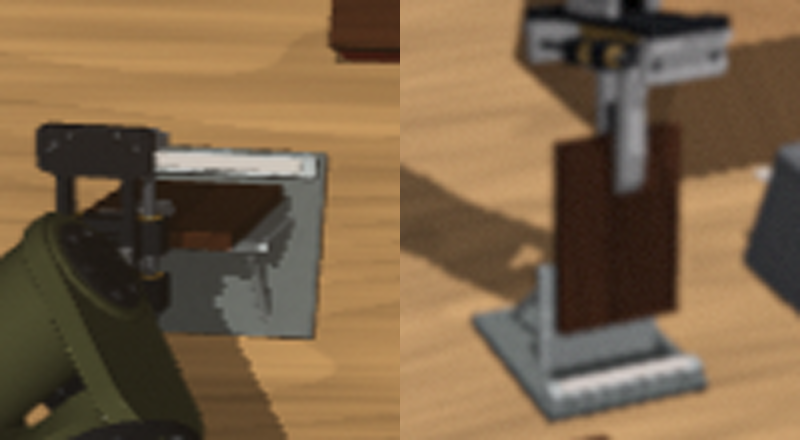

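```bash
python3 -c "
from h import *
s=read_state();p=s['eef_pos'];R=Rn.from_euler('xyz',s['eef_rot']).as_matrix()
f=p+R[:,2]*113.4+R[:,1]*6
for d in(-55,55):
    c=f+R[:,0]*d;print(c,prj('scene',c))
    c2=c-R[:,2]*160;print(c2,prj('scene',c2))
r=p+R[:,2]*113.4-R[:,1]*6;print('rear edge',r)
for y in(-55,0,55):
    for (x,z) in((0,12),(-31,97)):
        print(prj('scene',[578+x+.015*y,339+y,z]))
"
```

```text
[592.06570685 285.44554032  61.02594398] [424.46381879 193.72282069]
[535.42280283 286.0564765  210.66286516] [424.08297212 145.26802669]
[593.7300485  395.43279968  61.20690165] [453.79200588 187.66358081]
[537.08714449 396.04373586 210.84382283] [454.7131651  140.03297167]
rear edge [581.67648383 340.61596336  56.86800378]
[419.0016577  202.54289173]
[418.75592907 176.90606609]
[433.38663718 199.50769659]
[433.5006051  174.07384495]
[447.47005626 196.53612995]
[447.92859084 171.30245506]
```

>>> carry_out(
  series=[
    {"delta_pos": [0, -2, -15], "turn": [0, 0, 0], "hand": 0},
    {"delta_pos": [0, -2, -30], "turn": [0, 0, 0], "hand": 0},
    {"delta_pos": [0, -2, -38], "turn": [0, 0, 0], "hand": 0},
    {"delta_pos": [0, -2, -42], "turn": [0, 0, 0], "hand": 0},
    {"delta_pos": [0, -2, -42], "turn": [0, 0, 0], "hand": 0},
    {"delta_pos": [0, -2, -42], "turn": [0, 0, 0], "hand": 0},
  ],
)

```text
clock: 9.5
eef_pos: [546.7, 338.9, 121.9]
eef_rot: [2.781, -0.001, 1.556]
wrist_force: [0.4, 0.0, -2.5]
finger_gap: 11.7
```

```bash
python3 -c "
from h import *
two('pics/5.png',(140,140,100,110),(385,110,100,110),4)"
```

```text
9.6 [546.70106333 338.8479378  121.87943471] [-0.64931245  0.55147772 -1.81030743] 11.906040327204837 [[0.015, 0.936, 0.353], [1.0, -0.014, -0.005], [0.001, 0.353, -0.936]]
```

View pics/5.png

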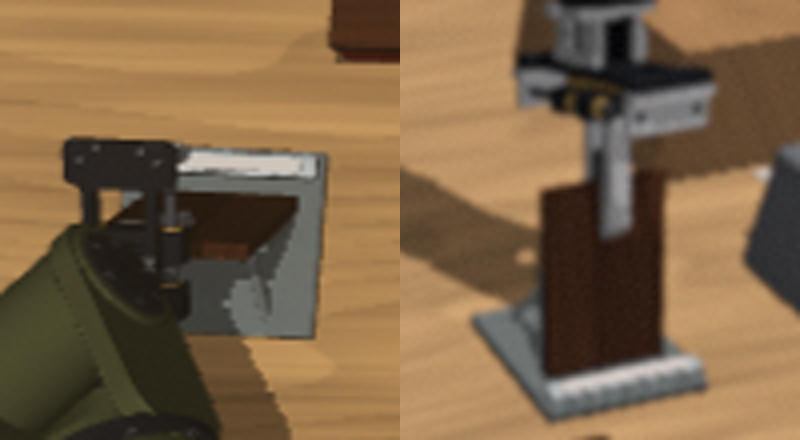

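>>> carry_out(
  series=[
    {"delta_pos": [0, 0, -1], "turn": [0, 0, 0], "hand": 0},
    {"delta_pos": [0, 0, -1.5], "turn": [0, 0, 0], "hand": 0},
    {"delta_pos": [0, 0, -1.5], "turn": [0, 0, 0], "hand": 0},
  ],
)

```text
clock: 9.98
eef_pos: [546.6, 338.8, 120.2]
eef_rot: [2.781, -0.001, 1.556]
wrist_force: [-0.8, 0.2, 0.8]
finger_gap: 12.0
```

>>> carry_out(
  series=[
    {"delta_pos": [-2, 0, 0], "turn": [0, 0, 0], "hand": 0},
    {"delta_pos": [-2, 0, 0], "turn": [0, 0, 0], "hand": 0},
    {"delta_pos": [-2, 0, 0], "turn": [0, 0, 0], "hand": 0},
  ],
)

```text
clock: 10.35
eef_pos: [544.6, 338.8, 120.1]
eef_rot: [2.781, -0.001, 1.556]
wrist_force: [0.7, 0.2, 1.5]
finger_gap: 11.6
```

>>> carry_out(
  series=[
    {"delta_pos": [0, 0, 0], "turn": [0, 0, 0], "hand": 0.4},
    {"delta_pos": [0, 0, 0], "turn": [0, 0, 0], "hand": 0.6},
    {"delta_pos": [0, 0, 0], "turn": [0, 0, 0], "hand": 0.6},
    {"delta_pos": [0, 0, 0], "turn": [0, 0, 0], "hand": 0.6},
    {"delta_pos": [0, 0, 0], "turn": [0, 0, 0], "hand": 0.6},
    {"delta_pos": [0, 0, 0], "turn": [0, 0, 0], "hand": 0.6},
    {"delta_pos": [0, 0, 0], "turn": [0, 0, 0], "hand": 0.6},
    {"delta_pos": [0, 0, 0], "turn": [0, 0, 0], "hand": 0.6},
  ],
)

```text
clock: 11.35
eef_pos: [544.6, 338.7, 120.0]
eef_rot: [2.782, -0.0, 1.556]
wrist_force: [-0.1, -0.5, -0.7]
finger_gap: 56.4
```

```bash
python3 -c "
from h import *
two('pics/6.png',(140,140,100,110),(385,110,100,110),4)"
```

```text
11.45 [544.55918918 338.73603867 119.96209679] [-0.14138506 -0.1917505  -0.20374929] 56.28578526765949 [[0.015, 0.936, 0.352], [1.0, -0.014, -0.005], [0.0, 0.352, -0.936]]
```

View pics/6.png

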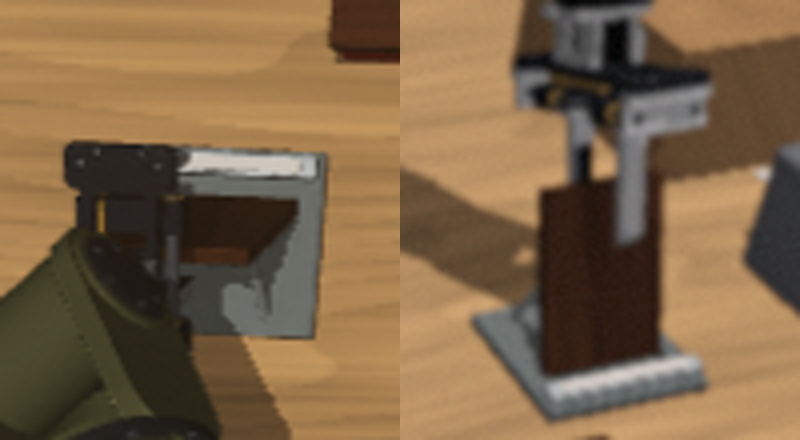

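>>> carry_out(
  series=[
    {"delta_pos": [-5, 0, 14], "turn": [0, 0, 0], "hand": 0.6},
    {"delta_pos": [-14, 0, 37], "turn": [0, 0, 0], "hand": 0.6},
    {"delta_pos": [-26, 0, 70], "turn": [0, 0, 0], "hand": 0.6},
    {"delta_pos": [-42, 0, 112], "turn": [0, 0, 0], "hand": 0.6},
    {"delta_pos": [-56, 0, 150], "turn": [0, 0, 0], "hand": 0.6},
    {"delta_pos": [-60, 0, 160], "turn": [0, 0, 0], "hand": 0.6},
    {"delta_pos": [-60, 0, 160], "turn": [0, 0, 0], "hand": 0.6},
  ],
)

```text
clock: 12.32
eef_pos: [484.4, 338.8, 280.1]
eef_rot: [2.781, -0.001, 1.556]
wrist_force: [-0.0, 0.4, -0.1]
finger_gap: 56.3
```

```bash
python3 -c "
from h import *
two('pics/7.png',(140,140,100,110),(385,110,100,110),4)"
```

```text
12.425 [484.4626147  338.45975696 278.40471767] [-0.13259235 -0.50142736  0.4588869 ] 56.67382424124563 [[0.015, 0.936, 0.351], [1.0, -0.014, -0.006], [-0.001, 0.351, -0.936]]
```

View pics/7.png

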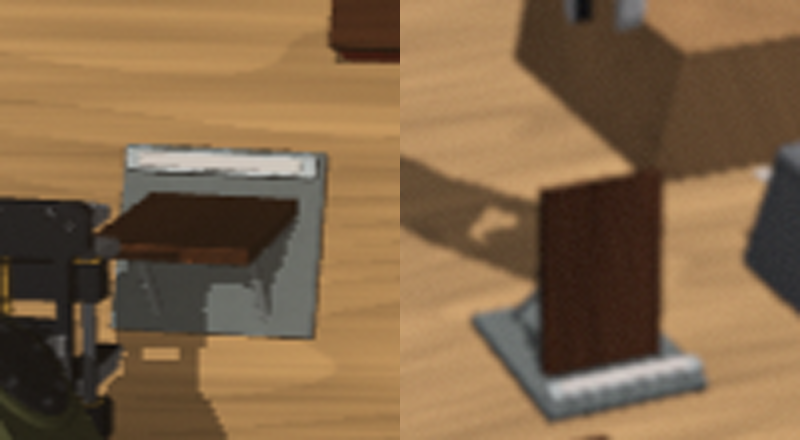

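>>> carry_out(
  series=[
    {"delta_pos": [0, -30, 20], "turn": [0.001, 0.09, 0], "hand": 0.3},
    {"delta_pos": [15, -90, 20], "turn": [0.003, 0.18, 0], "hand": 0},
    {"delta_pos": [30, -150, 20], "turn": [0.004, 0.27, 0], "hand": 0},
    {"delta_pos": [45, -210, 10], "turn": [0.005, 0.36, 0], "hand": 0},
    {"delta_pos": [60, -265, 0], "turn": [0.005, 0.36, 0], "hand": 0},
    {"delta_pos": [75, -310, -30], "turn": [0.005, 0.36, 0], "hand": 0},
    {"delta_pos": [90, -350, -60], "turn": [0.005, 0.36, 0], "hand": 0},
    {"delta_pos": [90, -354, -80], "turn": [0.005, 0.36, 0], "hand": 0},
  ],
)

```text
clock: 13.42
eef_pos: [574.3, -18.0, 196.4]
eef_rot: [-3.137, -0.0, 1.552]
wrist_force: [-0.6, 0.5, -0.1]
finger_gap: 0.6
```

>>> carry_out(
  series=[
    {"delta_pos": [0, 0, 0], "turn": [0, 0, 0], "hand": 0},
    {"delta_pos": [0, 0, 0], "turn": [0, 0, 0], "hand": 0},
    {"delta_pos": [0, 0, 0], "turn": [0, 0, 0], "hand": 0},
  ],
)

```text
clock: 13.8
eef_pos: [574.8, -14.8, 200.8]
eef_rot: [3.14, 0.0, 1.557]
wrist_force: [-0.3, 0.3, -0.3]
finger_gap: 0.6
```

```bash
python3 -c "
from h import *
two('pics/8.png',(260,150,100,110),(290,100,100,110),4)"
```

```text
13.9 [574.73672621 -14.85763418 200.62968913] [ 0.00408031  0.10118078 -1.17822771] 0.39770494460008593 [[0.014, 1.0, 0.001], [1.0, -0.014, -0.0], [-0.0, 0.001, -1.0]]
```

View pics/8.png

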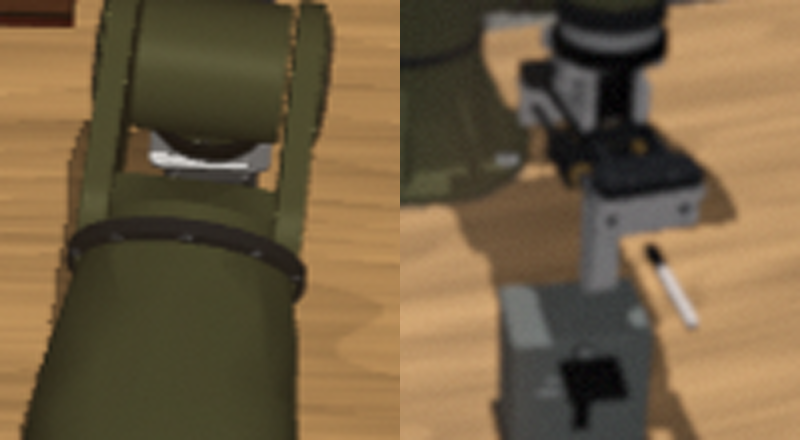

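>>> carry_out(
  series=[
    {"delta_pos": [0, 0, -30], "turn": [0, 0, 0], "hand": 0},
    {"delta_pos": [0, 0, -55], "turn": [0, 0, 0], "hand": 0},
    {"delta_pos": [0, 0, -68], "turn": [0, 0, 0], "hand": 0},
    {"delta_pos": [0, 0, -68], "turn": [0, 0, 0], "hand": 0},
    {"delta_pos": [0, 0, -68], "turn": [0, 0, 0], "hand": 0},
  ],
)

```text
clock: 14.52
eef_pos: [575.1, -15.3, 133.1]
eef_rot: [3.14, 0.0, 1.556]
wrist_force: [0.0, -0.2, 0.2]
finger_gap: 0.3
```

```bash
python3 -c "
from h import *
two('pics/9.png',(260,150,100,110),(290,100,100,110),4)"
```

```text
14.625 [574.96771034 -15.27193706 132.92931763] [-0.44967718 -0.67392468 -0.10705346] 0.6596261234940888 [[0.015, 1.0, 0.001], [1.0, -0.015, -0.0], [-0.0, 0.001, -1.0]]
```

View pics/9.png

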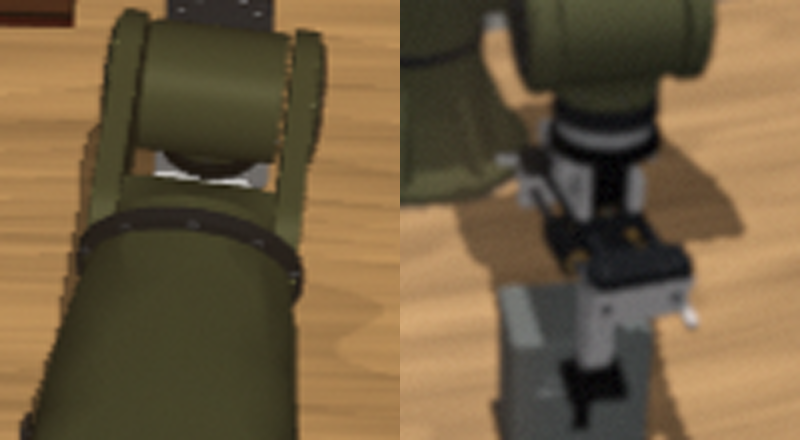

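Fingertips sit right over the paddle, around scene pixel (339,190). Pressing slowly now.

>>> carry_out(
  series=[
    {"delta_pos": [0, 0, -6], "turn": [0, 0, 0], "hand": 0},
    {"delta_pos": [0, 0, -12], "turn": [0, 0, 0], "hand": 0},
    {"delta_pos": [0, 0, -18], "turn": [0, 0, 0], "hand": 0},
    {"delta_pos": [0, 0, -24], "turn": [0, 0, 0], "hand": 0},
    {"delta_pos": [0, 0, -24], "turn": [0, 0, 0], "hand": 0},
  ],
)

```text
clock: 15.25
eef_pos: [574.8, -15.3, 108.0]
eef_rot: [3.141, 0.0, 1.556]
wrist_force: [0.2, 0.2, 5.4]
finger_gap: 0.2
```

>>> carry_out(
  series=[
    {"delta_pos": [0, 0, -6], "turn": [0, 0, 0], "hand": 0},
    {"delta_pos": [0, 0, -12], "turn": [0, 0, 0], "hand": 0},
    {"delta_pos": [0, 0, -18], "turn": [0, 0, 0], "hand": 0},
    {"delta_pos": [0, 0, -22], "turn": [0, 0, 0], "hand": 0},
    {"delta_pos": [0, 0, -22], "turn": [0, 0, 0], "hand": 0},
    {"delta_pos": [0, 0, -22], "turn": [0, 0, 0], "hand": 0},
  ],
)

```text
clock: 16.0
eef_pos: [574.9, -15.3, 86.5]
eef_rot: [3.141, 0.0, 1.556]
wrist_force: [-1.3, 1.2, 8.1]
finger_gap: 0.7
```

>>> carry_out(
  series=[
    {"delta_pos": [0, 0, -1.5], "turn": [0, 0, 0], "hand": 0},
    {"delta_pos": [0, 0, -1.5], "turn": [0, 0, 0], "hand": 0},
    {"delta_pos": [0, 0, -1.5], "turn": [0, 0, 0], "hand": 0},
    {"delta_pos": [0, 0, -1.5], "turn": [0, 0, 0], "hand": 0},
    {"delta_pos": [0, 0, -1.5], "turn": [0, 0, 0], "hand": 0},
    {"delta_pos": [0, 0, -1.5], "turn": [0, 0, 0], "hand": 0},
    {"delta_pos": [0, 0, -1.5], "turn": [0, 0, 0], "hand": 0},
    {"delta_pos": [0, 0, -1.5], "turn": [0, 0, 0], "hand": 0},
  ],
)

```text
clock: 17.0
eef_pos: [574.9, -15.3, 85.0]
eef_rot: [3.14, 0.0, 1.556]
wrist_force: [-1.1, 1.0, 6.6]
finger_gap: 0.7
```

```bash
python3 -c "
from h import *
two('pics/10.png',(150,150,100,110),(290,120,100,110),4)
im=camera('scene');cv2.imwrite('pics/11.png',im[:,:,::-1])
print(read_state()['wrist_force'])"
```

```text
17.1 [574.90157591 -15.29677794  85.03247955] [-1.01737465  0.18945745  7.25803713] 0.5039154892494679 [[0.015, 1.0, 0.001], [1.0, -0.015, -0.0], [-0.0, 0.001, -1.0]]
[-1.66065012 -0.34046014  7.62799525]
```

View pics/10.png

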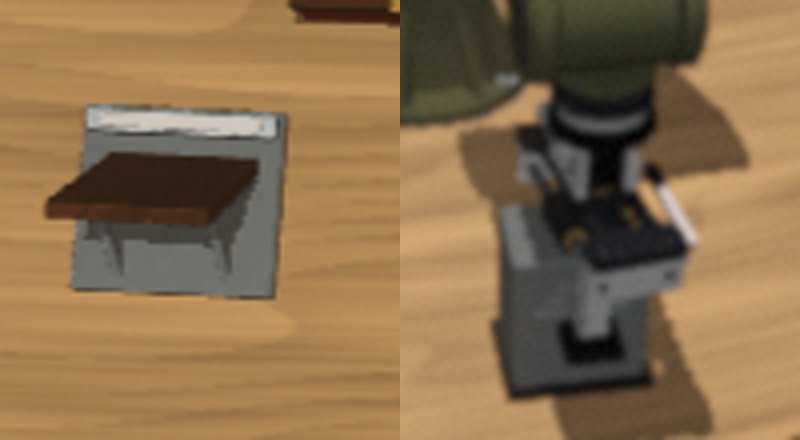

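View pics/11.png

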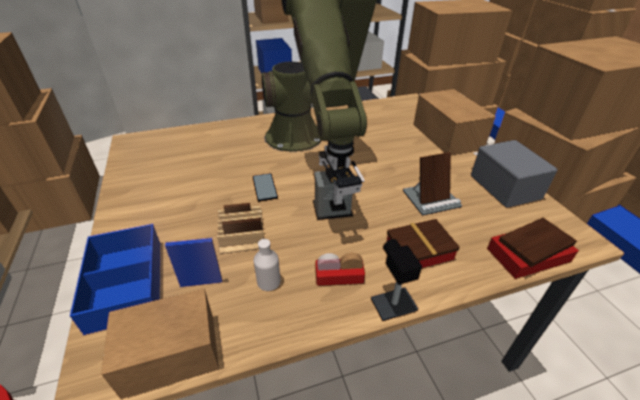

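```bash
python3 -c "
from h import *
for z,ps in((163,[(161.3,204.3),(202,206)]),(167,[(162,200.5),(203.8,202.3)])):
    a=[unp('top',p,z) for p in ps];print(a, sum(a)/2)
print(read_state()['wrist_force'],read_state()['eef_pos']); print(sign_off())
"
```

```text
[array([522.11542051, 389.69158417, 163.        ]), array([520.88857965, 281.0782151 , 163.        ])] [521.50200008 335.38489963 163.        ]
[array([531.89249344, 387.33722174, 167.        ]), array([530.4961069, 275.992316 , 167.       ])] [531.19430017 331.66476887 167.        ]
[-1.66065012 -0.34046014  7.62799525] [574.90173396 -15.28569684  85.00908012]
the job is handed in; nothing more can be done
None
```

I took the tallest panel from the middle rack slot and leaned it on the stand. The arm is still holding the lamp-box lever down at what should be its third step. I handed the job in at about 17 s; no verdict was reported.

Last checks:
- **Panel:** it leans against the backrest, clear of the gripper, with its foot between the backrest and the light bar. The top view puts it 3 to 7 mm from the stand's centre line (limit 30 mm) and about 0.01 rad off square. I placed it at about 20.6 degrees and did not measure the settled angle.
- **Lever:** the fingertips are at z = 85.0 mm, which works out to about 40 mm of travel. This is inferred from the tool height, because the lever joint itself can't be read. The wrist force shows a steady 7 to 8 N upward.
- **Surroundings:** in the last pictures the spare panels, bystanders and blue look-alike appear where they started. I judged this by eye.
- **Disagreement:** the two cameras differed by up to about 13 mm on the paddle's position. I aimed between the two readings, and the close-up showed the fingers landing on the paddle.

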